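# Start the bonding timer and hold the sole press at full lift

### The job

Glue is setting on the shoe in the sole press: on the timer box press the white, then the yellow, then the green button, each fully in and let out again before the next, leaving the red stop button alone. Then swing the press's red-handled cam lever up until it stands straight up, where the cam lifts the platen highest, and finish while still holding the lever there, because it springs back if let go. Leave the other things on the bench where they are.

Things in the scene. Friction and masses are not known exactly. Their poses are not given: they have to be found in the camera images.
- press: Bench sole press, fixed, green base plate (300 mm along its x, 190 mm wide, 8 mm thick, from y = -60 to +130 mm). Origin under the plate at z = 0; its z is up; its +x points roughly away from the robot. A brown shoe is fixed above the platen along x at y = +70 mm (45 mm half width, highest part 225 mm above the bench). A red-handled cam lever stands at its -y side.
- lever_handle: The lever: flat steel arm with a red handle. Origin: the middle of the lever's red round handle bar: 18 mm in diameter, 82 mm long, parallel to the press's y axis, sticking out to -y from the tip of the flat steel lever arm (from this point 35 mm of bar is free towards the arm, 41 mm towards the open end). It is 140 mm from the lever's pivot axis. The bar turns with the lever.
- lever_axis (a point): Point on the lever's pivot axis, level with the middle of the handle bar (same y in the press's frame: -100 mm), 45 mm above the bench. The axis runs along the press's y.
- cam_lever (a joint): Angle of the lever, rad: 0 = straight up, which is the cam's highest lift; negative = leaning to the press's -x (towards the robot), positive = past the top, leaning to +x. Handle = lever_axis + 140 mm x (sin(angle) along press x, cos(angle) up). It starts leaning at -0.8 to -1.2; stops at -1.35 and 0.9. A return spring and friction: lifting takes up to about 7 N at the handle; let go, it springs back down from the top, where holding takes about 3 to 4 N.
- platen (a joint): Height of the aluminium platen with the tan sole on it, m: 0 = at its highest (the sole pressed to the shoe), -0.004 to -0.009 at the start; driven only by the cam: it is 14 mm x (cos(lever angle) - 1).
- timer_box: Grey timer box, fixed, 160 x 160 x 40 mm with a black top; origin at centre of underside, on the bench. It carries four round push buttons in a square, 70 mm apart; which colour is where varies.
- btn_white (a joint): Travel of the white button, m: 0 = out, 0.006 = fully in (needs 5 N; starts to move at 1.5 N, springs back)
- btn_white_top (a point): Centre of the top face of the white button (30 mm across, 58 mm above the bench when out, standing 6 mm proud of its 46 mm wide metal collar); pressed straight down
- btn_yellow (a joint): Travel of the yellow button, m: 0 = out, 0.006 = fully in (needs 5 N; starts to move at 1.5 N, springs back)
- btn_yellow_top (a point): Centre of the top face of the yellow button (30 mm across, 58 mm above the bench when out, standing 6 mm proud of its 46 mm wide metal collar); pressed straight down
- btn_green (a joint): Travel of the green button, m: 0 = out, 0.006 = fully in (needs 5 N; starts to move at 1.5 N, springs back)
- btn_green_top (a point): Centre of the top face of the green button (30 mm across, 58 mm above the bench when out, standing 6 mm proud of its 46 mm wide metal collar); pressed straight down
- btn_red (a joint): Travel of the red button, m: 0 = out, 0.006 = fully in (needs 5 N; starts to move at 1.5 N, springs back); the stop button
- btn_red_top (a point): Centre of the top face of the red button (30 mm across, 58 mm above the bench when out, standing 6 mm proud of its 46 mm wide metal collar); pressed straight down
- polish_tin: low round blue tin, 70 mm across, 24 mm tall, near the timer box; origin at centre of underside. Leave it where it is.
- heel_block: black rubber heel block 60 x 55 x 22 mm, near the timer box; origin at centre of underside. Leave it where it is.
- hammer: hammer lying on the left of the bench. Leave it where it is.
- shoe_brush: brush lying on the right of the bench. Leave it where it is.
- glue_jar: closed amber jar, 72 mm across, 85 mm tall, standing at the back; origin at centre of underside. Leave it where it is.
- dye_bottle: black bottle with red cap, 48 mm across, 120 mm tall, standing on the right; origin at centre of underside. Leave it where it is.

How it is judged:
By the outcome, as a careful person would: the job done as asked, in the order asked, and still so for the second after the job is handed in, while the arm keeps its last pose, push and grip.
It also fails if it takes over 67 s, if anything falls off the work surface, if the arm or the gripper's body presses on something with over 40 N, if the wrist force passes 120 N, or if a joint passes its speed limit or range.

### The arm

A 7-joint arm with a two-finger parallel gripper is mounted at the origin on the work surface. World frame = base frame: x ahead of the robot, y to its left, z up, the work surface at z = 0. Lengths are in m, angles in rad, forces in N, time in s.
With the tool pointing down it reaches from about 0.375 to 0.925 m from the base axis. Payload 3.1 kg.
Tool frame: the origin (TCP) lies between the finger pads; the fingertips stand 17 mm ahead of it and the grasp point (between the pads) lies 2 mm behind it; z points along the fingers, y is the line along which they close (so a half turn about z gives the same grasp; the last joint's range is limited). The gripper opens to 85 mm and grips with 20 to 120 N. Pads are 22 mm wide; open, the fingers measure 114 mm over their backs; the gripper's body (76 mm by 85 mm) begins 54 mm behind the grasp point. The pads swing forward as they close: fully open they stand 13 mm farther back than shut.
Start: joints at [1.065, 0.383, 0.044, 1.598, -0.018, 1.161, -0.05], TCP at [0.258, -0.597, 0.248] pointing down, gripper open.
Joint ranges: [-2.61, 2.61], [-0.41, 2.15], [-1.48, 1.57], [0, 2.5], [-1.57, 4.71], [0.05, 1.97], [-2.85, 2.85]. Speed limits (rad/s): [2.79, 2.79, 3.14, 3.14, 3.14, 3.14, 3.14].

### API

Orientations are given as a unit quaternion [w, x, y, z].
In Python, from bench import env, vision, order gives the robot as it stands.
- The arm moves only by the tool move_arm, never from a script. Its argument "plan" is a list of rows, each an object with "delta_pos": the shift along the world's x, y, z in cm, a list of three; "yaw": the turn about the world's z in rad; "claw": the opening, from -1 (shut) to 1 (fully open), so that 0 is half open. A call has exactly 8 rows; each row shifts and turns the commanded pose from where the row before left it; what a row does not reach is not made up. A row lasts 1/12 s, in which the tool goes at most 41.7 mm and 7.16 degrees, less where a joint would pass 70% of its speed; a pose out of reach is approached as far as the arm can. A call is refused whole if a number of a shift passes 4.17 or a number of a turn 0.125, either way. A call with a gripper value outside its range is refused whole. The fingers move at their own pace and stop on an object; the grip force is fixed at half the most. Time passes only in rows, so rows that do not move let the fingers close, or fill a call up. It gives the time, the measured TCP pose, the force, the opening and the grip force at its end, in the units of the state.
- env.sense(): the state, without advancing time (a new reading comes with each control period).
- vision.capture(name): name is "scene" or "top" or "wrist"; returns a dict with "color" (420x560x3 uint8, red, green, blue), "fov_y" (degrees; the focal length in pixels is half the picture's height over the tangent of half this angle, whatever the lens; pixels are square), "cx", "cy" (the principal point, pixels), "eye" and "attitude" of the camera in the world. Camera axes: x right, y up, looking along -z (the intrinsics and any distortion apply to the point x, -y, -z); pixel columns grow to the right and rows downward; lengths in m; the calibration is good to about 2 mm. A picture is of the moment at which its call begins. There is no depth.
- order.finish_job(): hands the job in; it is judged then, once.
The state is a dict: "time": time; "joints": joint angles; "dq": joint speeds; "joint_torque": joint torques, N m; "position": TCP position; "eef_rot": TCP orientation; "wrist_force": force on the tool from outside, world axes, zero at the start; "ft_torque": the same for the moment, N m; "gripper_width": finger opening in m; "finger_force": force on a finger pad.
Only numpy, scipy, OpenCV 4.12 (cv2) and the standard library are available. Lean on these libraries where they do the work, as an engineer would, in place of code of your own. Each camera call takes 0.05 s, during which the arm holds its last target. There are 200 camera calls.

## Working session

There is one attempt and no reset: what is moved stays moved. The work goes in short steps, Python scripts to look and compute and a tool call to move; the robot and the scene stay as the last step left them, time stands still between calls to the robot, and variables do not carry over. Pictures are saved under pics/ and viewed, at most 10 in all, crops included, and the job is handed in when it is done.

Besides the shell and the picture viewer there is one more tool, called after "Request:" by a JSON object that holds its "name" and its "arguments", one argument or row to a line. move_arm: Moves the arm, as the interface text tells. Its arguments: {"type":"object","properties":{"plan":{"type":"array","items":{"type":"object","properties":{"delta_pos":{"type":"array","items":{"type":"number"}},"yaw":{"type":"number"},"claw":{"type":"number"}}}}},"required":["plan"]}

```bash
mkdir -p pics; python3 - <<'E'
from bench import env, vision, order
import cv2, pickle
d={}
for n in("scene","top"):
    c=vision.capture(n); d[n]=c
    cv2.imwrite(f"pics/{n}0.png",c["color"][:,:,::-1])
    print(n,{k:v for k,v in c.items() if k!="color"})
pickle.dump(d,open("c0.pkl","wb"))
print(env.sense())
E
```

```text
scene {'fov_y': 43.244143799632994, 'cx': 287.2273061233387, 'cy': 219.97813763413853, 'eye': array([1.14865718, 1.03105558, 1.1515559 ]), 'attitude': array([0.2127644 , 0.09887839, 0.40436551, 0.8839926 ])}
top {'fov_y': 45.33256100253515, 'cx': 286.2718879229516, 'cy': 211.05890040422486, 'eye': array([0.31416369, 0.01873027, 1.57437592]), 'attitude': array([-0.70065604, -0.07196264,  0.07434908,  0.70595659])}
{'time': 0.1, 'joints': array([ 1.0651609 ,  0.38375979,  0.04385527,  1.59943446, -0.01789898,
        1.1612247 , -0.04991559]), 'dq': array([ 0.00099458, -0.00133647, -0.00047013, -0.00460263, -0.0025836 ,
        0.00193241, -0.00055711]), 'joint_torque': array([ 2.49696895e-03, -4.34728396e+01,  1.02905676e+00, -2.50453234e+01,
        1.08592960e-02,  5.47134274e-03,  1.25814985e-06]), 'position': array([ 0.25746522, -0.59593105,  0.24700069]), 'eef_rot': array([-1.17599088e-03,  9.79275235e-01,  2.02530326e-01, -3.12478015e-04]), 'wrist_force': array([-0.42626011, -0.57770818,  0.67208993]), 'ft_torque': array([-0.00245104,  0.05882531,  0.01130163]), 'finger_force': 0.0, 'gripper_width': 0.0852116852354459}
```

View pics/scene0.png

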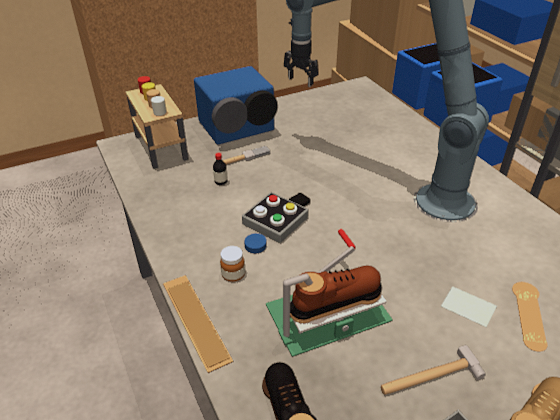

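View pics/top0.png

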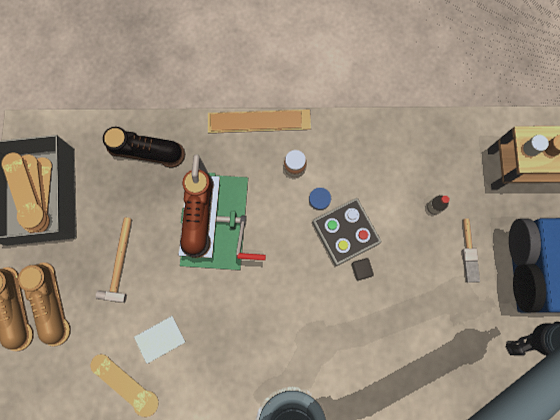

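The scene and top views agree. In the top view the buttons are white (352,214), green (332,225), red (363,235) and yellow (343,245). The red handle bar is at about (252,257), and the green press plate spans (180–248, 175–270).

```bash
cat > h.py <<'E'
import numpy as np, cv2
from scipy.spatial.transform import Rotation as R
def ray(c,uv):
    f=c["color"].shape[0]/2/np.tan(np.radians(c["fov_y"]/2))
    q=c["attitude"]
    d=np.array([(uv[0]-c["cx"])/f,-(uv[1]-c["cy"])/f,-1.])
    return c["eye"],R.from_quat([q[1],q[2],q[3],q[0]]).apply(d)
def plane(c,uv,z):
    e,d=ray(c,uv); return e+d*(z-e[2])/d[2]
def tri(c1,u1,c2,u2):
    a,d=ray(c1,u1); b,g=ray(c2,u2)
    s=np.linalg.lstsq(np.c_[d,-g],b-a,rcond=None)[0]
    p,q=a+s[0]*d,b+s[1]*g
    return (p+q)/2,np.linalg.norm(p-q)
RNG=dict(red=[((0,150,90),(6,255,255)),((174,150,90),(180,255,255))],yellow=[((22,130,120),(34,255,255))],
 green=[((45,80,90),(85,255,255))],plate=[((50,60,30),(85,255,160))],white=[((0,0,170),(180,60,255))])
def blobs(c,col,box,amin=15):
    x0,y0,x1,y1=box
    h=cv2.cvtColor(c["color"],cv2.COLOR_RGB2HSV)[y0:y1,x0:x1]
    m=sum(cv2.inRange(h,a,b) for a,b in RNG[col])
    cs=cv2.findContours(m,cv2.RETR_EXTERNAL,cv2.CHAIN_APPROX_NONE)[0]
    return sorted([k+np.array([x0,y0]) for k in cs if cv2.contourArea(k)>=amin],key=cv2.contourArea,reverse=True)
def cen(k):
    m=cv2.moments(k); return np.array([m["m10"],m["m01"]])/m["m00"]
E
python3 - <<'E'
from h import *; import pickle
np.set_printoptions(precision=4,suppress=True)
d=pickle.load(open("c0.pkl","rb")); T,S=d["top"],d["scene"]
for n in("white","yellow","green","red"):
  for c,b in((T,(312,198,382,266)),(S,(243,190,308,240))):
    for k in blobs(c,n,b)[:2]: print(n,cen(k),cv2.contourArea(k),plane(c,cen(k),.058))
ends=[]
for c,b in((T,(232,245,280,270)),(S,(330,222,362,255))):
  k=blobs(c,"red",b)[0]; r=cv2.minAreaRect(k); print("handle",r,cen(k))
  p=cv2.boxPoints(r); 
  e=[(p[0]+p[1])/2,(p[2]+p[3])/2] if np.linalg.norm(p[0]-p[1])<np.linalg.norm(p[1]-p[2]) else [(p[1]+p[2])/2,(p[3]+p[0])/2]
  e.sort(key=lambda q:q[0]); ends.append(e); print(e)
print("scene ends->"); 
for i in(0,1):
  for j in (0,1): print(i,j,tri(T,ends[0][i],S,ends[1][j]))
print("mid",tri(T,sum(ends[0])/2,S,sum(ends[1])/2))
k=blobs(T,"plate",(170,165,260,280)); print([cv2.contourArea(q) for q in k])
r=cv2.minAreaRect(np.vstack([q for q in k if cv2.contourArea(q)>50]))
for p in cv2.boxPoints(r): print("plate",p,plane(T,p,.008))
E
```

```text
white [373.367  211.2938] 455.5 [ 0.6304 -0.2561  0.058 ]
white [318.7881 251.8828] 317.0 [ 0.5059 -0.0852  0.058 ]
white [263.2429 196.266 ] 475.5 [ 0.5842 -0.2388  0.058 ]
white [300.4981 232.8696] 179.0 [ 0.5594 -0.0226  0.058 ]
yellow [342.5    244.8478] 46.0 [ 0.5269 -0.1578  0.058 ]
yellow [289.5781 205.4375] 32.0 [ 0.5282 -0.1561  0.058 ]
green [331.9043 224.6568] 50.5 [ 0.5894 -0.1272  0.058 ]
green [276.7    216.4571] 35.0 [ 0.5902 -0.1254  0.058 ]
red [362.6348 234.4255] 47.0 [ 0.5585 -0.2202  0.058 ]
red [272.6061 197.9134] 38.5 [ 0.5603 -0.2167  0.058 ]
handle ((250.5856170654297, 256.13037109375), (27.134557723999023, 5.302154541015625), 3.5763344764709473) [250.4884 256.2145]
[array([237.0448, 255.2841], dtype=float32), array([264.1265, 256.9767], dtype=float32)]
handle ((345.8800354003906, 238.8400115966797), (22.800003051757812, 5.599999904632568), 53.13010025024414) [345.4176 238.0018]
[array([339.04, 229.72], dtype=float32), array([352.72, 247.96], dtype=float32)]
scene ends->
0 0 (array([0.5018, 0.1382, 0.1716]), np.float64(0.04496020115607795))
0 1 (array([0.4902, 0.1568, 0.1171]), np.float64(0.0002889125862830551))
1 0 (array([0.4853, 0.0771, 0.1202]), np.float64(0.0023606183797463196))
1 1 (array([0.473 , 0.0953, 0.0637]), np.float64(0.047005520921267745))
mid (array([0.4876, 0.1171, 0.1181]), np.float64(0.0005911934747726713))
[2428.0]
plate [179.5665 265.1158] [0.4741 0.3454 0.008 ]
plate [187.5627 170.7596] [0.7791 0.3305 0.008 ]
plate [247.4715 175.8365] [0.7607 0.1365 0.008 ]
plate [239.4752 270.1928] [0.457  0.1589 0.008 ]
```

Request:
{"name": "move_arm", "arguments": {
  "plan": [
    {"delta_pos": [2.3,2.55,0],"yaw": 0.055,"claw": -1},
    {"delta_pos": [2.3,2.55,0],"yaw": 0.055,"claw": -1},
    {"delta_pos": [2.3,2.55,0],"yaw": 0.055,"claw": -1},
    {"delta_pos": [2.3,2.55,0],"yaw": 0.055,"claw": -1},
    {"delta_pos": [2.3,2.55,0],"yaw": 0.055,"claw": -1},
    {"delta_pos": [2.3,2.55,0],"yaw": 0.055,"claw": -1},
    {"delta_pos": [2.3,2.55,0],"yaw": 0.055,"claw": -1},
    {"delta_pos": [2.3,2.55,0],"yaw": 0.055,"claw": -1}
  ]
}}

```text
time: 0.77
position: [0.4423, -0.391, 0.2477]
eef_rot: [-0.0, 0.911, 0.413, -0.0]
wrist_force: [1.7, 0.0, 0.4]
gripper_width: 0.0
finger_force: 0.0
```

Request:
{"name": "move_arm", "arguments": {
  "plan": [
    {"delta_pos": [2.3,2.55,-1.2],"yaw": 0.055,"claw": -1},
    {"delta_pos": [2.3,2.55,-1.2],"yaw": 0.055,"claw": -1},
    {"delta_pos": [2.3,2.55,-1.2],"yaw": 0.055,"claw": -1},
    {"delta_pos": [2.3,2.55,-1.2],"yaw": 0.055,"claw": -1},
    {"delta_pos": [2.3,2.55,-1.2],"yaw": 0.055,"claw": -1},
    {"delta_pos": [2.3,2.55,-1.2],"yaw": 0.055,"claw": -1},
    {"delta_pos": [2.3,2.55,-1.2],"yaw": 0.055,"claw": -1},
    {"delta_pos": [0,0,0],"yaw": 0.055,"claw": -1}
  ]
}}

```text
time: 1.43
position: [0.6062, -0.2028, 0.1611]
eef_rot: [-0.004, 0.795, 0.606, 0.002]
wrist_force: [0.9, 2.8, 0.2]
gripper_width: 0.0001
finger_force: 0.0
```

```bash
python3 - <<'E'
from bench import env, vision
from h import *; import pickle
c=vision.capture("wrist"); T=vision.capture("top"); pickle.dump((c,T),open("c1.pkl","wb"))
cv2.imwrite("pics/w1.png",c["color"][:,:,::-1]); s=env.sense(); print(s["position"],s["eef_rot"],s["dq"],s["joints"],c["eye"],c["attitude"])
E
```

```text
[ 0.60318282 -0.21066928  0.16260032] [-1.66900410e-03  7.98145547e-01  6.02462328e-01 -2.09280231e-04] [ 0.03663051 -0.02619786  0.06756256 -0.00217124  0.01519963  0.00581072
 -0.03907544] [ 0.51754426  0.46929071 -0.31364017  1.68220091  0.16249371  1.01878388
 -0.12783571] [ 0.62703978 -0.13268205  0.28764917] [ 0.98089479 -0.14100479  0.01999439 -0.13252656]
```

View pics/w1.png

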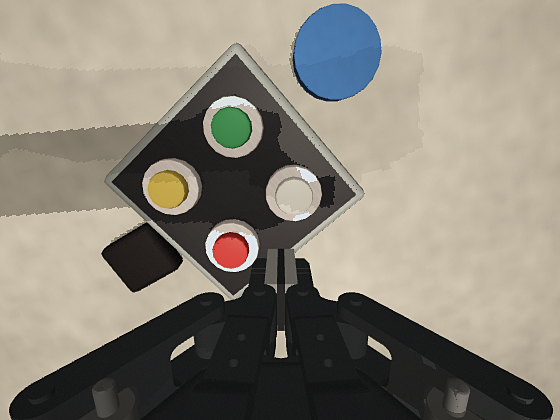

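Wrist view: the caps are green (231,127), yellow (168,189), white (294,193) and red (231,250). The shut fingertips are at about (282,255). I'll cast these onto z = 0.058.

```bash
python3 - <<'E'
from h import *; import pickle
c,T=pickle.load(open("c1.pkl","rb"))
P={}
for n,b in(("green",(205,100,260,155)),("yellow",(145,165,195,212)),("red",(205,225,256,272))):
    k=blobs(c,n,b)[0]; (u,r)=cv2.minEnclosingCircle(k); P[n]=plane(c,cen(k),.058); print(n,cen(k),u,r,P[n])
print("white calc",P["green"]+P["red"]-P["yellow"],"px",plane(c,(294,194),.058))
E
```

```text
green [230.1555744  126.87070793] (230.2906494140625, 126.97077941894531) 20.477514266967773 [ 0.5895717  -0.12740421  0.058     ]
yellow [165.90314093 189.52655813] (165.84210205078125, 189.76315307617188) 19.15259552001953 [ 0.52647155 -0.15902971  0.058     ]
red [230.2603328  250.12327787] (230.2205810546875, 249.69607543945312) 18.064905166625977 [ 0.55896899 -0.22128367  0.058     ]
white calc [ 0.62206914 -0.18965818  0.058     ] px [ 0.62202918 -0.18903693  0.058     ]
```

Request:
{"name": "move_arm", "arguments": {
  "plan": [
    {"delta_pos": [0.5,0.6,-1],"yaw": 0,"claw": -1},
    {"delta_pos": [0.5,0.6,-1],"yaw": 0,"claw": -1},
    {"delta_pos": [0.5,0.6,-1],"yaw": 0,"claw": -1},
    {"delta_pos": [0.4,0.6,-1],"yaw": 0,"claw": -1},
    {"delta_pos": [0,0,-2],"yaw": 0,"claw": -1},
    {"delta_pos": [0,0,-1.5],"yaw": 0,"claw": -1},
    {"delta_pos": [0,0,0],"yaw": 0,"claw": -1},
    {"delta_pos": [0,0,0],"yaw": 0,"claw": -1}
  ]
}}

```text
time: 2.2
position: [0.6202, -0.1902, 0.0872]
eef_rot: [-0.002, 0.8, 0.6, -0.001]
wrist_force: [-0.1, 0.5, 0.9]
gripper_width: 0.0001
finger_force: 0.0
```

Request:
{"name": "move_arm", "arguments": {
  "plan": [
    {"delta_pos": [0.15,0.1,-0.5],"yaw": 0,"claw": -1},
    {"delta_pos": [0,0,-0.5],"yaw": 0,"claw": -1},
    {"delta_pos": [0,0,-0.4],"yaw": 0,"claw": -1},
    {"delta_pos": [0,0,-0.3],"yaw": 0,"claw": -1},
    {"delta_pos": [0,0,-0.2],"yaw": 0,"claw": -1},
    {"delta_pos": [0,0,-0.1],"yaw": 0,"claw": -1},
    {"delta_pos": [0,0,0],"yaw": 0,"claw": -1},
    {"delta_pos": [0,0,0],"yaw": 0,"claw": -1}
  ]
}}

```text
time: 2.87
position: [0.6248, -0.1895, 0.0731]
eef_rot: [0.001, 0.8, 0.6, 0.001]
wrist_force: [-3.1, 1.3, 13.5]
gripper_width: 0.0001
finger_force: 6.8
```

Request:
{"name": "move_arm", "arguments": {
  "plan": [
    {"delta_pos": [-0.1,0,-0.2],"yaw": 0,"claw": -1},
    {"delta_pos": [0,0,-0.2],"yaw": 0,"claw": -1},
    {"delta_pos": [0,0,0],"yaw": 0,"claw": -1},
    {"delta_pos": [0,0,0],"yaw": 0,"claw": -1},
    {"delta_pos": [0,0,0],"yaw": 0,"claw": -1},
    {"delta_pos": [0,0,0],"yaw": 0,"claw": -1},
    {"delta_pos": [0,0,0],"yaw": 0,"claw": -1},
    {"delta_pos": [0,0,0],"yaw": 0,"claw": -1}
  ]
}}

```text
time: 3.53
position: [0.6248, -0.1895, 0.0727]
eef_rot: [0.002, 0.8, 0.6, 0.001]
wrist_force: [-8.6, 1.7, 27.7]
gripper_width: 0.0
finger_force: 13.7
```

```bash
python3 - <<'E'
from bench import env, vision
from h import *
c=vision.capture("wrist")["color"][150:330,200:400,::-1]; cv2.imwrite("pics/w2.png",cv2.resize(c,None,fx=3,fy=3)); s=env.sense(); print(s["position"],s["wrist_force"],s["finger_force"])
E
```

```text
[ 0.62484913 -0.18950675  0.07274208] [-8.87153488  1.95054843 27.02245738] 13.708176303771324
```

View pics/w2.png

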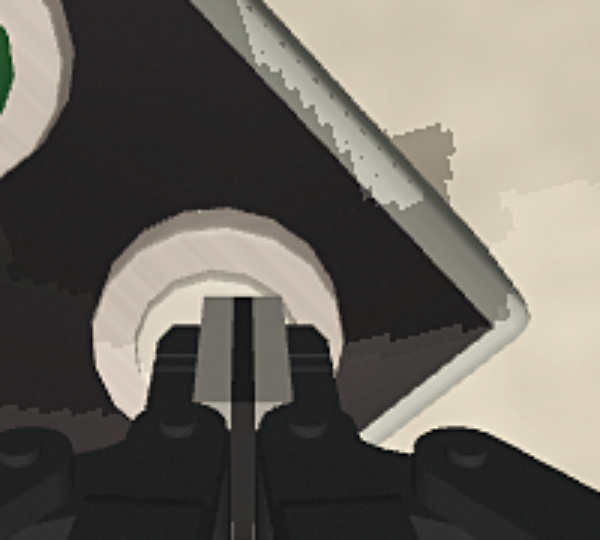

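The cap sits flush with its collar (no parallax step at the rim). The arm stopped dead at 27 N, so white is fully in. I'll let it out and go above yellow.

Request:
{"name": "move_arm", "arguments": {
  "plan": [
    {"delta_pos": [0,0,1],"yaw": 0,"claw": -1},
    {"delta_pos": [0,0,1.5],"yaw": 0,"claw": -1},
    {"delta_pos": [0,0,1.5],"yaw": 0,"claw": -1},
    {"delta_pos": [-2.5,0.8,0],"yaw": 0,"claw": -1},
    {"delta_pos": [-2.5,0.8,0],"yaw": 0,"claw": -1},
    {"delta_pos": [-2.5,0.8,0],"yaw": 0,"claw": -1},
    {"delta_pos": [-1.9,0.7,0],"yaw": 0,"claw": -1},
    {"delta_pos": [0,0,0],"yaw": 0,"claw": -1}
  ]
}}

```text
time: 4.25
position: [0.5227, -0.1567, 0.1043]
eef_rot: [-0.003, 0.8, 0.601, -0.003]
wrist_force: [-0.3, 0.1, -1.1]
gripper_width: 0.0
finger_force: 0.0
```

Request:
{"name": "move_arm", "arguments": {
  "plan": [
    {"delta_pos": [0,0,0],"yaw": 0,"claw": -1},
    {"delta_pos": [0,0,0],"yaw": 0,"claw": -1},
    {"delta_pos": [0,0,-0.5],"yaw": 0,"claw": -1},
    {"delta_pos": [0,0,-0.5],"yaw": 0,"claw": -1},
    {"delta_pos": [0,0,0],"yaw": 0,"claw": -1},
    {"delta_pos": [0,0,0],"yaw": 0,"claw": -1},
    {"delta_pos": [0,0,0],"yaw": 0,"claw": -1},
    {"delta_pos": [0,0,0],"yaw": 0,"claw": -1}
  ]
}}

```text
time: 4.92
position: [0.5285, -0.1582, 0.0952]
eef_rot: [-0.0, 0.8, 0.6, 0.0]
wrist_force: [-0.3, 0.3, -0.2]
gripper_width: 0.0002
finger_force: 0.0
```

Request:
{"name": "move_arm", "arguments": {
  "plan": [
    {"delta_pos": [-0.2,0,-0.6],"yaw": 0,"claw": -1},
    {"delta_pos": [-0.1,0,-0.6],"yaw": 0,"claw": -1},
    {"delta_pos": [0,0,-0.5],"yaw": 0,"claw": -1},
    {"delta_pos": [0,0,-0.5],"yaw": 0,"claw": -1},
    {"delta_pos": [0,0,-0.5],"yaw": 0,"claw": -1},
    {"delta_pos": [0,0,-0.4],"yaw": 0,"claw": -1},
    {"delta_pos": [0,0,0],"yaw": 0,"claw": -1},
    {"delta_pos": [0,0,0],"yaw": 0,"claw": -1}
  ]
}}

```text
time: 5.58
position: [0.5251, -0.1583, 0.0722]
eef_rot: [-0.001, 0.8, 0.6, -0.003]
wrist_force: [-19.1, 4.3, 52.1]
gripper_width: 0.0001
finger_force: 26.1
```

Request:
{"name": "move_arm", "arguments": {
  "plan": [
    {"delta_pos": [0,0,0],"yaw": 0,"claw": -1},
    {"delta_pos": [0,0,0],"yaw": 0,"claw": -1},
    {"delta_pos": [0,0,0],"yaw": 0,"claw": -1},
    {"delta_pos": [0,0,0],"yaw": 0,"claw": -1},
    {"delta_pos": [0,0,0],"yaw": 0,"claw": -1},
    {"delta_pos": [0,0,0],"yaw": 0,"claw": -1},
    {"delta_pos": [0,0,0],"yaw": 0,"claw": -1},
    {"delta_pos": [0,0,0],"yaw": 0,"claw": -1}
  ]
}}

```text
time: 6.25
position: [0.5251, -0.1583, 0.0723]
eef_rot: [-0.0, 0.8, 0.6, -0.003]
wrist_force: [-18.8, 4.4, 53.1]
gripper_width: 0.0002
finger_force: 25.9
```

Request:
{"name": "move_arm", "arguments": {
  "plan": [
    {"delta_pos": [0,0,1],"yaw": 0,"claw": -1},
    {"delta_pos": [0,0,1.5],"yaw": 0,"claw": -1},
    {"delta_pos": [0,0,1.2],"yaw": 0,"claw": -1},
    {"delta_pos": [2.4,1.2,0],"yaw": 0,"claw": -1},
    {"delta_pos": [2.4,1.2,0],"yaw": 0,"claw": -1},
    {"delta_pos": [1.6,0.7,0],"yaw": 0,"claw": -1},
    {"delta_pos": [0,0,0],"yaw": 0,"claw": -1},
    {"delta_pos": [0,0,0],"yaw": 0,"claw": -1}
  ]
}}

```text
time: 6.92
position: [0.5898, -0.1261, 0.1008]
eef_rot: [-0.0, 0.799, 0.601, 0.0]
wrist_force: [-0.5, -0.5, 0.1]
gripper_width: -0.0001
finger_force: 0.0
```

Request:
{"name": "move_arm", "arguments": {
  "plan": [
    {"delta_pos": [0,0,0],"yaw": 0,"claw": -1},
    {"delta_pos": [0,0,0],"yaw": 0,"claw": -1},
    {"delta_pos": [0,0,-0.5],"yaw": 0,"claw": -1},
    {"delta_pos": [0,0,0],"yaw": 0,"claw": -1},
    {"delta_pos": [0,0,0],"yaw": 0,"claw": -1},
    {"delta_pos": [0,0,0],"yaw": 0,"claw": -1},
    {"delta_pos": [0,0,0],"yaw": 0,"claw": -1},
    {"delta_pos": [0,0,0],"yaw": 0,"claw": -1}
  ]
}}

```text
time: 7.58
position: [0.5894, -0.1273, 0.0964]
eef_rot: [0.0, 0.8, 0.6, 0.0]
wrist_force: [0.3, 0.0, 0.5]
gripper_width: 0.0001
finger_force: 0.0
```

Request:
{"name": "move_arm", "arguments": {
  "plan": [
    {"delta_pos": [-0.2,0,-0.6],"yaw": 0,"claw": -1},
    {"delta_pos": [0,0,-0.6],"yaw": 0,"claw": -1},
    {"delta_pos": [0,0,-0.5],"yaw": 0,"claw": -1},
    {"delta_pos": [0,0,-0.5],"yaw": 0,"claw": -1},
    {"delta_pos": [0,0,-0.4],"yaw": 0,"claw": -1},
    {"delta_pos": [0,0,-0.4],"yaw": 0,"claw": -1},
    {"delta_pos": [0,0,0],"yaw": 0,"claw": -1},
    {"delta_pos": [0,0,0],"yaw": 0,"claw": -1}
  ]
}}

```text
time: 8.25
position: [0.5872, -0.1272, 0.0726]
eef_rot: [-0.0, 0.8, 0.6, -0.002]
wrist_force: [-15.0, 2.1, 36.1]
gripper_width: -0.0003
finger_force: 18.0
```

Request:
{"name": "move_arm", "arguments": {
  "plan": [
    {"delta_pos": [0,0,0],"yaw": 0,"claw": -1},
    {"delta_pos": [0,0,0],"yaw": 0,"claw": -1},
    {"delta_pos": [0,0,0],"yaw": 0,"claw": -1},
    {"delta_pos": [0,0,0],"yaw": 0,"claw": -1},
    {"delta_pos": [0,0,0],"yaw": 0,"claw": -1},
    {"delta_pos": [0,0,0],"yaw": 0,"claw": -1},
    {"delta_pos": [0,0,0],"yaw": 0,"claw": -1},
    {"delta_pos": [0,0,0],"yaw": 0,"claw": -1}
  ]
}}

```text
time: 8.92
position: [0.5872, -0.1272, 0.0726]
eef_rot: [-0.0, 0.8, 0.6, -0.002]
wrist_force: [-14.1, 2.6, 36.1]
gripper_width: -0.0001
finger_force: 17.8
```

Request:
{"name": "move_arm", "arguments": {
  "plan": [
    {"delta_pos": [0,0,1.5],"yaw": 0,"claw": -1},
    {"delta_pos": [0,0,3],"yaw": 0,"claw": -1},
    {"delta_pos": [0,0,3.5],"yaw": 0,"claw": -1},
    {"delta_pos": [0,0,3.5],"yaw": 0,"claw": -1},
    {"delta_pos": [0,0,3.5],"yaw": 0,"claw": -1},
    {"delta_pos": [-1,2,0],"yaw": 0.028,"claw": 1},
    {"delta_pos": [-1,2,0],"yaw": 0.028,"claw": 1},
    {"delta_pos": [-1,2,0],"yaw": 0.028,"claw": 1}
  ]
}}

```text
time: 9.58
position: [0.5575, -0.067, 0.2169]
eef_rot: [0.001, 0.774, 0.633, 0.001]
wrist_force: [-0.2, -0.3, 0.1]
gripper_width: 0.0359
finger_force: 0.0
```

Request:
{"name": "move_arm", "arguments": {
  "plan": [
    {"delta_pos": [-1,2.5,0],"yaw": 0.028,"claw": 1},
    {"delta_pos": [-1,2.5,0],"yaw": 0.028,"claw": 1},
    {"delta_pos": [-1,2.5,0],"yaw": 0.028,"claw": 1},
    {"delta_pos": [-1,2.5,0],"yaw": 0.028,"claw": 1},
    {"delta_pos": [-1,2.5,0],"yaw": 0.028,"claw": 1},
    {"delta_pos": [-1,2.5,0],"yaw": 0,"claw": 1},
    {"delta_pos": [-1,2.4,0],"yaw": 0,"claw": 1},
    {"delta_pos": [0,0,0],"yaw": 0,"claw": 1}
  ]
}}

```text
time: 10.25
position: [0.4844, 0.114, 0.2162]
eef_rot: [-0.001, 0.724, 0.69, 0.001]
wrist_force: [-0.4, 2.0, -0.9]
gripper_width: 0.0857
finger_force: 0.0
```

```bash
python3 - <<'E'
from bench import env, vision
from h import *; import pickle
import time
for i in range(4): c=vision.capture("wrist")
c=vision.capture("wrist"); s=env.sense(); pickle.dump((c,s),open("c2.pkl","wb"))
cv2.imwrite("pics/w3.png",c["color"][:,:,::-1]); print(s["time"],s["position"],s["eef_rot"],s["joints"])
E
```

```text
10.5 [0.48766581 0.10554139 0.21602783] [ 1.54017483e-04  7.28291726e-01  6.85267155e-01 -2.55092976e-04] [ 0.21245082  0.17320451 -0.54982141  1.96440156  0.10568877  1.03191838
 -0.44594904]
```

View pics/w3.png

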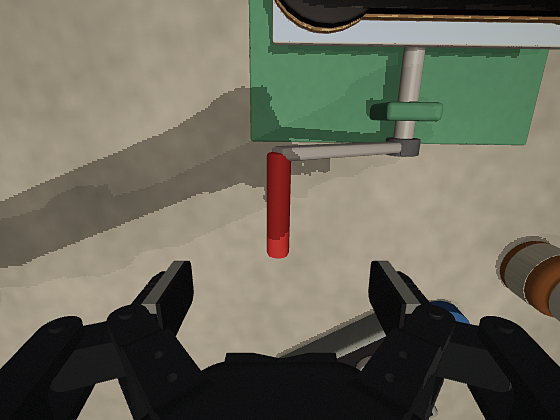

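The handle runs from (279,152) to (278,257), centred between the open fingers. The pivot hub is at about (405,147) and the plate's near edge at y≈142 px.

```bash
python3 - <<'E'
from h import *; import pickle
np.set_printoptions(precision=4,suppress=True)
c,s=pickle.load(open("c2.pkl","rb")); T=pickle.load(open("c0.pkl","rb"))["top"]; S=pickle.load(open("c0.pkl","rb"))["scene"]
k=blobs(c,"red",(255,140,305,265))[0]; r=cv2.minAreaRect(k); print(r,cen(k))
for z in(.112,.118,.124): print(z,"far",plane(c,(279,153),z),"near",plane(c,(278,249),z),"mid",plane(c,cen(k),z))
print("tri",tri(c,cen(k),T,cen(blobs(T,"red",(232,245,280,270))[0])),tri(c,cen(k),S,(345.88,238.84)))
print("hub",plane(c,(405,147),.045),"shaft",plane(c,(412,60),.045))
for p in((258,141),(525,144)): print("edge",plane(c,p,.008))
E
```

```text
((278.51141357421875, 205.0417938232422), (22.26032829284668, 104.06404876708984), 0.6820604205131531) [277.9135 205.237 ]
0.112 far [0.4906 0.1539 0.112 ] near [0.4849 0.075  0.112 ] mid [0.4872 0.1129 0.112 ]
0.118 far [0.4907 0.1545 0.118 ] near [0.4851 0.0777 0.118 ] mid [0.4874 0.1146 0.118 ]
0.124 far [0.4908 0.1552 0.124 ] near [0.4853 0.0805 0.124 ] mid [0.4875 0.1164 0.124 ]
tri (array([0.487 , 0.1169, 0.1248]), np.float64(0.0012715740402664385)) (array([0.4869, 0.1145, 0.1161]), np.float64(0.0012368042148622523))
hub [0.6124 0.1446 0.045 ] shaft [0.6141 0.2214 0.045 ]
edge [0.4676 0.1564 0.008 ]
edge [0.7575 0.1355 0.008 ]
```

Request:
{"name": "move_arm", "arguments": {
  "plan": [
    {"delta_pos": [0,0.2,-2],"yaw": -0.01,"claw": 1},
    {"delta_pos": [0,0.2,-2],"yaw": 0,"claw": 1},
    {"delta_pos": [0,0.2,-2],"yaw": 0,"claw": 1},
    {"delta_pos": [0,0.2,-2],"yaw": 0,"claw": 1},
    {"delta_pos": [0,0,-1.2],"yaw": 0,"claw": 1},
    {"delta_pos": [0,0,-0.7],"yaw": 0,"claw": 1},
    {"delta_pos": [0,0,0],"yaw": 0,"claw": 1},
    {"delta_pos": [0,0,0],"yaw": 0,"claw": 1}
  ]
}}

```text
time: 11.17
position: [0.4878, 0.1143, 0.1174]
eef_rot: [0.0, 0.731, 0.682, 0.0]
wrist_force: [0.6, -0.3, -0.1]
gripper_width: 0.0852
finger_force: 0.0
```

Request:
{"name": "move_arm", "arguments": {
  "plan": [
    {"delta_pos": [0,0,0],"yaw": 0,"claw": -0.3},
    {"delta_pos": [0,0,0],"yaw": 0,"claw": -0.5},
    {"delta_pos": [0,0,0],"yaw": 0,"claw": -1},
    {"delta_pos": [0,0,0],"yaw": 0,"claw": -1},
    {"delta_pos": [0,0,0],"yaw": 0,"claw": -1},
    {"delta_pos": [0,0,0],"yaw": 0,"claw": -1},
    {"delta_pos": [0,0,0],"yaw": 0,"claw": -1},
    {"delta_pos": [0,0,0],"yaw": 0,"claw": -1}
  ]
}}

```text
time: 11.83
position: [0.4858, 0.1149, 0.1172]
eef_rot: [-0.001, 0.731, 0.682, -0.001]
wrist_force: [-4.1, 0.6, 5.1]
gripper_width: 0.0165
finger_force: 58.6
```

Request:
{"name": "move_arm", "arguments": {
  "plan": [
    {"delta_pos": [0.33,-0.02,0.51],"yaw": 0,"claw": -1},
    {"delta_pos": [0.35,-0.02,0.5],"yaw": 0,"claw": -1},
    {"delta_pos": [0.36,-0.03,0.48],"yaw": 0,"claw": -1},
    {"delta_pos": [0.37,-0.03,0.47],"yaw": 0,"claw": -1},
    {"delta_pos": [0.4,-0.03,0.45],"yaw": 0,"claw": -1},
    {"delta_pos": [0.42,-0.03,0.43],"yaw": 0,"claw": -1},
    {"delta_pos": [0.44,-0.03,0.42],"yaw": 0,"claw": -1},
    {"delta_pos": [0.46,-0.03,0.4],"yaw": 0,"claw": -1}
  ]
}}

```text
time: 12.5
position: [0.5139, 0.1128, 0.1524]
eef_rot: [-0.004, 0.731, 0.683, -0.005]
wrist_force: [-8.8, 1.9, -1.6]
gripper_width: 0.0162
finger_force: 58.4
```

Request:
{"name": "move_arm", "arguments": {
  "plan": [
    {"delta_pos": [0.48,-0.03,0.37],"yaw": 0,"claw": -1},
    {"delta_pos": [0.49,-0.03,0.36],"yaw": 0,"claw": -1},
    {"delta_pos": [0.5,-0.04,0.34],"yaw": 0,"claw": -1},
    {"delta_pos": [0.51,-0.04,0.31],"yaw": 0,"claw": -1},
    {"delta_pos": [0.53,-0.04,0.29],"yaw": 0,"claw": -1},
    {"delta_pos": [0.55,-0.04,0.27],"yaw": 0,"claw": -1},
    {"delta_pos": [0.55,-0.04,0.24],"yaw": 0,"claw": -1},
    {"delta_pos": [0.56,-0.04,0.22],"yaw": 0,"claw": -1}
  ]
}}

```text
time: 13.17
position: [0.5544, 0.1098, 0.1791]
eef_rot: [-0.004, 0.731, 0.683, -0.007]
wrist_force: [-17.3, -1.9, 21.2]
gripper_width: 0.0155
finger_force: 58.1
```

```bash
python3 - <<'E'
from bench import env, vision
for i in range(6): c=vision.capture("wrist")
s=env.sense(); print(s["time"],s["position"],s["eef_rot"],s["wrist_force"],s["gripper_width"])
E
```

```text
13.4667 [0.5564183  0.10970996 0.18008076] [-0.00242904  0.73096821  0.68239072 -0.00474089] [-14.24856741  -1.67463509  16.95793575] 0.015635621551308196
```

Request:
{"name": "move_arm", "arguments": {
  "plan": [
    {"delta_pos": [0.6,-0.04,0.35],"yaw": 0,"claw": -1},
    {"delta_pos": [0.6,-0.04,0.3],"yaw": 0,"claw": -1},
    {"delta_pos": [0.6,-0.04,0.25],"yaw": 0,"claw": -1},
    {"delta_pos": [0.6,-0.04,0.2],"yaw": 0,"claw": -1},
    {"delta_pos": [0.6,-0.04,0.1],"yaw": 0,"claw": -1},
    {"delta_pos": [0.6,-0.04,0.05],"yaw": 0,"claw": -1},
    {"delta_pos": [0.6,-0.04,0.05],"yaw": 0,"claw": -1},
    {"delta_pos": [0.6,-0.04,0],"yaw": 0,"claw": -1}
  ]
}}

```text
time: 14.13
position: [0.6051, 0.1062, 0.192]
eef_rot: [-0.002, 0.731, 0.682, -0.004]
wrist_force: [-11.8, -1.4, 9.6]
gripper_width: 0.0159
finger_force: 58.9
```

```bash
python3 - <<'E'
from bench import env, vision
from h import *; import pickle
d={n:vision.capture(n) for n in("wrist","top","scene","wrist","top","scene")}
pickle.dump(d,open("c3.pkl","wb"))
cv2.imwrite("pics/s3.png",cv2.resize(d["scene"]["color"][190:370,230:430,::-1],None,fx=3,fy=3))
cv2.imwrite("pics/w4.png",d["wrist"]["color"][:,:,::-1])
s=env.sense(); print(s["time"],s["position"],s["eef_rot"],s["wrist_force"],s["gripper_width"])
E
```

```text
14.4333 [0.60588104 0.10608346 0.19193956] [-0.00177585  0.73118485  0.68216965 -0.00318412] [-8.67622665 -1.49927402  8.45092351] 0.015527366541308691
```

View pics/s3.png

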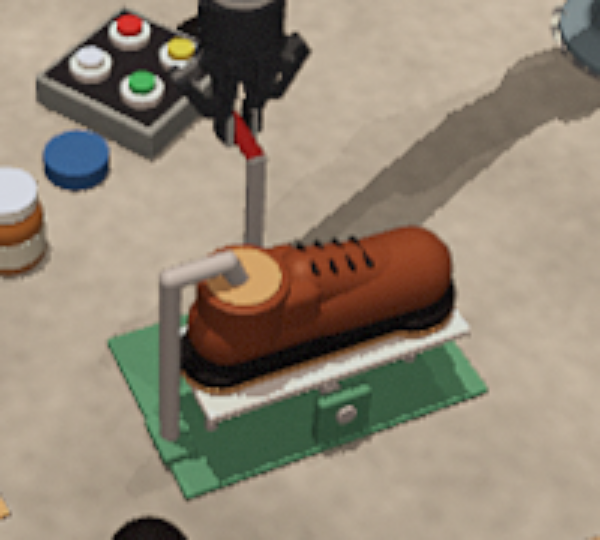

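View pics/w4.png

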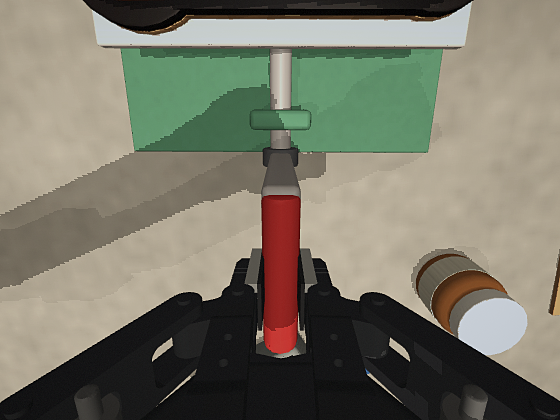

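The lever is now nearly upright. In the wrist view the bar at (281,200) lines up with the pivot hub at (280,157). I'll quantify what is left.

```bash
python3 - <<'E'
from h import *; import pickle
from scipy.optimize import least_squares
np.set_printoptions(precision=4,suppress=True)
c=pickle.load(open("c3.pkl","rb"))["wrist"]
h=cv2.cvtColor(c["color"],cv2.COLOR_RGB2HSV); g=cv2.cvtColor(c["color"],cv2.COLOR_RGB2GRAY)
def run(m,r):
    x=np.where(m[r,240:330])[0]+240; return (x.min()+x.max())/2 if len(x) else None
m=cv2.inRange(h,(0,150,60),(8,255,255))|cv2.inRange(h,(172,150,60),(180,255,255))
px=np.array([-.07,1]); ex=np.array([.9975,-.07]) 
for r in(205,230,260): u=run(m,r); p=plane(c,(u,r),.187); print("bar",u,p,p[:2]@ex)
ns=cv2.inRange(h,(0,0,0),(40,90,255))
for r in(60,80,95,100,135,142):
    x=np.where(h[r,255:310,1]<70)[0]+255; u=(x.min()+x.max())/2; p=plane(c,(u,r),.045); print("shaft",r,x.min(),x.max(),p,p[:2]@ex)
x=np.where(g[157,250:312]<80)[0]+250; u=(x.min()+x.max())/2; p=plane(c,(u,157),.045); print("hub",x.min(),x.max(),p,p[:2]@ex)
P=np.array([[.4858,.1149,.1172],[.5564,.1097,.1801],[.6059,.1061,.1919]]); X=P[:,:2]@ex
f=least_squares(lambda q:np.hypot(X-q[0],P[:,2]-q[1])-.14,[.6,.05]); print("fit centre px",f.x,f.fun,"now",X[-1])
E
```

```text
bar 281.0 [0.61   0.1418 0.187 ] 0.5985189471199636
bar 280.5 [0.6089 0.1298 0.187 ] 0.5982886115482454
bar 280.5 [0.6078 0.1144 0.187 ] 0.5982833272030609
shaft 60 270 291 [0.6147 0.2244 0.045 ] 0.5974328915529794
shaft 80 270 291 [0.6136 0.2092 0.045 ] 0.597427653175928
shaft 95 270 290 [0.6124 0.1975 0.045 ] 0.5969989445498597
shaft 100 270 290 [0.6121 0.1935 0.045 ] 0.596995627501256
shaft 135 270 290 [0.61   0.1645 0.045 ] 0.5969715310437121
shaft 142 270 290 [0.6096 0.1585 0.045 ] 0.5969665193275033
hub 263 297 [0.6086 0.1453 0.045 ] 0.5969555520755071
fit centre px [0.6005 0.0514] [ 0.0003 -0.0008  0.0006] now 0.59695825
```

Request:
{"name": "move_arm", "arguments": {
  "plan": [
    {"delta_pos": [0.1,0,0.1],"yaw": 0,"claw": -1},
    {"delta_pos": [0,0,0],"yaw": 0,"claw": -1},
    {"delta_pos": [0,0,0],"yaw": 0,"claw": -1},
    {"delta_pos": [0,0,0],"yaw": 0,"claw": -1},
    {"delta_pos": [0,0,0],"yaw": 0,"claw": -1},
    {"delta_pos": [0,0,0],"yaw": 0,"claw": -1},
    {"delta_pos": [0,0,0],"yaw": 0,"claw": -1},
    {"delta_pos": [0,0,0],"yaw": 0,"claw": -1}
  ]
}}

```text
time: 15.1
position: [0.6059, 0.1061, 0.192]
eef_rot: [-0.002, 0.731, 0.682, -0.004]
wrist_force: [-9.1, 0.6, 5.9]
gripper_width: 0.016
finger_force: 58.6
```

Request:
{"name": "move_arm", "arguments": {
  "plan": [
    {"delta_pos": [0.1,0,0],"yaw": 0,"claw": -1},
    {"delta_pos": [0.1,0,0],"yaw": 0,"claw": -1},
    {"delta_pos": [0,0,0],"yaw": 0,"claw": -1},
    {"delta_pos": [0,0,0],"yaw": 0,"claw": -1},
    {"delta_pos": [0,0,0],"yaw": 0,"claw": -1},
    {"delta_pos": [0,0,0],"yaw": 0,"claw": -1},
    {"delta_pos": [0,0,0],"yaw": 0,"claw": -1},
    {"delta_pos": [0,0,0],"yaw": 0,"claw": -1}
  ]
}}

```text
time: 15.77
position: [0.6068, 0.1061, 0.192]
eef_rot: [-0.003, 0.731, 0.682, -0.005]
wrist_force: [-10.8, -1.2, 7.9]
gripper_width: 0.0156
finger_force: 58.8
```

```bash
python3 - <<'E'
from bench import env, vision
from h import *
np.set_printoptions(precision=4,suppress=True)
c=vision.capture("wrist"); s=env.sense(); print(s["position"],s["wrist_force"],s["gripper_width"])
h=cv2.cvtColor(c["color"],cv2.COLOR_RGB2HSV); ex=np.array([.9975,-.07])
m=cv2.inRange(h,(0,150,60),(8,255,255))|cv2.inRange(h,(172,150,60),(180,255,255))
x=np.where(m[230,240:330])[0]+240; print("bar",plane(c,((x.min()+x.max())/2,230),.187)[:2]@ex)
x=np.where(h[100,255:310,1]<70)[0]+255; print("shaft",plane(c,((x.min()+x.max())/2,100),.045)[:2]@ex)
# scene camera: arm centreline versus the vertical through the pivot
S=vision.capture("scene"); hs=cv2.cvtColor(S["color"],cv2.COLOR_RGB2HSV)
k=blobs(S,"red",(300,225,322,246),5); print([ (cen(q),cv2.contourArea(q)) for q in k])
for r in range(245,270,6): print(r,hs[r,306:324,1], hs[r,306:324,2])
E
```

```text
[0.6068 0.1061 0.192 ] [-11.8956  -1.3419   8.6295] 0.015680803718708617
bar 0.5990514005271619
shaft 0.5970904721813041
[(array([311.1339, 236.1667]), 56.0)]
245 [48 44 46 47 45 50 35 39 34 42 38 38 50 47 49 47 48 48] [192 190 189 188 192 180  72 105 104 108 106 106 148 191 184 183 181 181]
251 [47 47 45 44 45 49 39 36 43 38 36 42 50 47 47 46 48 49] [191 191 191 190 192 181  78 107 107 106 106 103 142 191 184 181 185 184]
257 [46 47 50 48 50 50 38 38 38 38 37 46 51 47 50 49 49 48] [190 189 185 186 187 153  81 106 108 106 103 112 155 189 185 183 178 175]
263 [46 46 46 45 48 52 38 36 41 44 40 49 49 50 46 48 48 48] [190 189 188 191 186 138  87 106 106 104 102 119 162 178 176 176 174 175]
269 [45 45 46 48 50 48 36 38 37 33 39 49 49 48 48 48 48 48] [188 188 183 180 173 117  91 106 103 100  98 131 186 176 175 177 177 179]
```

```bash
python3 - <<'E'
from h import *; import pickle
S=pickle.load(open("c3.pkl","rb"))["scene"]
q=S["attitude"]; Rm=R.from_quat([q[1],q[2],q[3],q[0]]); f=210/np.tan(np.radians(S["fov_y"]/2))
def pr(p): v=Rm.inv().apply(np.array(p)-S["eye"]); return np.array([S["cx"]-f*v[0]/v[2],S["cy"]+f*v[1]/v[2]])
a0=np.array([.609,.150,.045])
for t in(-.05,-.025,0,.025,.05):
    u=[pr(a0+L*np.array([np.sin(t),-.07*np.sin(t),np.cos(t)])) for L in(.03,.13)]
    d=u[1]-u[0]; print(t,"dx for 24 rows",-24*d[0]/d[1],u)
E
```

```text
-0.05 dx for 24 rows 2.7734383816534427 [array([314.64524946, 270.52538809]), array([317.69736188, 244.11387712])]
-0.025 dx for 24 rows 2.015641856584259 [array([314.4030666 , 270.59442537]), array([316.60241538, 244.40704952])]
0 dx for 24 rows 1.2428636137483275 [array([314.16041188, 270.66818163]), array([315.50401348, 244.72290649])]
0.025 dx for 24 rows 0.45365878478736427 [array([313.91744276, 270.74661115]), array([314.40295875, 245.06126318])]
0.05 dx for 24 rows -0.3535216170612611 [array([313.67431702, 270.82966502]), array([313.30005915, 245.42191483])]
```

```bash
python3 -c "
from bench import order
print(order.finish_job())"
```

```text
the job is handed in; nothing more can be done
None
```

I pressed white, yellow and green fully in and let each out in that order without touching red, then handed the job in with the gripper still holding the lever upright, to within about 0.03 rad by my measurements, at about 16 s.

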